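# Pass a rack of spun cups through the washer's gated chute

## Robot

A 6-joint arm with a two-finger parallel gripper is mounted at the origin on the work surface. World frame = base frame: x ahead of the robot, y to its left, z up, the work surface at z = 0. Lengths are in mm, angles in rad, forces in N, time in s.
With the tool pointing down it reaches from about 300 to 775 mm from the base axis. Payload 14.6 kg.
Tool frame: the origin (TCP) lies at the very end of the fingers, on their centre line; the grasp point (between the pads) lies 19 mm behind it; x points along the fingers, y is the direction in which the jaws open and shut, and the axes are right-handed (so a half turn about x gives the same grasp; the last joint's range is limited). The gripper opens to 94 mm and grips with 3 to 60 N. Pads are 16 mm wide; open, the fingers measure 119 mm over their backs; the gripper's body (75 mm by 177 mm) begins 78 mm behind the grasp point.
Start: joints at [-1.208, 0.3, 1.521, -0, 1.321, -0.067], TCP at [229.171, -499.97, 205.446] pointing down, gripper open.
Joint ranges: [-3.03, 3.03], [-0.79, 2.21], [0.23, 2.52], [-1.04, 4.18], [0, 3.07], [-2.55, 2.55]. Speed limits (rad/s): [2.22, 2.22, 2.57, 3.14, 3.14, 3.14].

## Interface

Orientations are given as a 3x3 rotation matrix whose columns are the frame's x, y, z axes.
In Python, from rig import bot gives the robot as it stands. The module is installed in compiled form; this text tells all that it offers.
- The arm moves only by the shell command python3 -m jog 'ROWS' [OPENING]. ROWS is JSON, a list of rows, each an object with "translation": the shift along the tool's x, y, z as a fraction of full scale, a list of three; "rotation": the turn, a rotation vector about the tool's x, y, z as a fraction of full scale, a list of three. In form: [{"translation": [x, y, z], "rotation": [rx, ry, rz]}, ...]. A call has 1 to 12 rows; each row is the pose to reach, as a shift and turn from the pose commanded when the call began, along the tool's axes at that moment; what a row does not reach only later rows make up. Full scale, the value 1, is 750 mm for a shift and 60 degrees for a turn. A row lasts 1/10 s, in which the tool goes at most 50 mm and 8.59 degrees, less where a joint would pass 70% of its speed; a pose out of reach is approached as far as the arm can. A call with a number of a shift or a turn outside -1 to 1 is refused whole. A call with a gripper value outside its range is refused whole. OPENING is the closure in counts, from 0 (fully open) to 255 (shut), set as the call begins (- or left out, the last holds). The fingers move at their own pace and stop on an object; the grip force is fixed at half the most. Time passes only in rows, so rows that repeat a pose let the fingers close. It gives the time, the measured TCP pose, the force and the opening at its end, in the units of the state.
- bot.observe(): the state, without advancing time (a new reading comes with each control period).
- bot.grab_frame(name): name is "scene" or "top" or "wrist"; returns a dict with "image" (400x640x3 uint8, red, green, blue), "fx", "fy", "cx", "cy" (pixels), "pose" (4x4, takes a point from camera to world coordinates); the wrist camera has in their place "tool_from_camera" (4x4, takes a point from camera to tool coordinates, whose origin is the TCP and whose axes are the tool frame's). Camera axes: x right, y up, looking along -z (the intrinsics and any distortion apply to the point x, -y, -z); pixel columns grow to the right and rows downward; lengths in mm; the calibration is good to about 2 mm. A picture is of the moment at which its call begins: read the wrist's pose just before it. There is no depth.
- bot.hand_in(): hands the job in, once; it reports no verdict.
The state is a dict: "clock": time; "joint_positions": joint angles; "joint_velocities": joint speeds; "joint_efforts": joint torques, N m; "position": TCP position; "ee_rot": TCP orientation; "wrist_force": force on the tool from outside, world axes, zero at the start; "ft_torque": the same for the moment, N m; "opening": finger opening in mm.
Only numpy, scipy, OpenCV 4.12 (cv2) and the standard library are available. Lean on these libraries where they do the work, as an engineer would, in place of code of your own. Each camera call takes 0.05 s, during which the arm holds its last target.

## Task

Feed the blue rack of brass cups up to the washer: with one fingertip press the yellow hand bar down to swing the red gate below the chute floor, and keep it held down while the other finger pushes the rack along the chute until the whole rack is past the gate. Then take the hand away so that the gate comes back up behind the rack. Only press and push: lift nothing, do not ram the rack into the gate or washer, keep the cups on their posts, and leave everything else on the bench where it is.

Things in the scene. Friction and masses are not known exactly. Their poses are not given: they have to be found in the camera images.
- chute: Fixed steel loading chute on legs, ending at a grey bench washer. Origin: on the bench under the middle of the channel, directly below the gate. y: along the channel, the way the rack travels (robot's left); x: across it, away from the robot; z up. Channel floor 75 mm above the bench, inside width 104 mm, walls 4 mm thick and 31 mm high above the floor. Open loading end at y = -245 mm.
- gate_line (a point): Middle of the gate slot at the level of the channel floor (chute x = 0, y = 0, z = 75 mm). Beyond it the floor is 1 mm lower.
- washer_door (a point): Middle of the washer's shut roller door at the level of the channel floor, where the channel ends (chute y = +150 mm).
- rack: Loose blue rack in the channel short of the gate, carrying four cups. 100 mm wide (x), 110 mm long (y, along the channel), with a full-width end plate 42 mm high and 5 mm thick at each end; push the rear one, whose outer face is at its y = -55 mm. Origin: centre of its underside, on the channel floor. 0.5 to 0.9 kg with the cups; slides under a push of a few newtons.
- gate (a joint): Angle of the gate (rad): 0 = closed, the red blade standing up through the floor slot; grows as the hand bar is pressed down. From 0.23 on the blade is below the channel floor; hard stop at 0.30. A spring closes it as soon as the bar is let go. The rack cannot push it open. The shaft runs parallel to the chute's y axis at chute x = +80 mm, 65 mm above the bench.
- blade_top (a point): Top edge, near end, of the red cross blade of the gate, 4 mm thick, at chute y = 0; moves with joint gate. Closed, its top edge slopes from 3 mm above the floor at the far wall to 28 mm above it at the near wall. This point: the top edge where it meets the near wall (closed: chute x = -47 mm, 103 mm above the bench).
- bar_mid (a point): Middle of the top face of the yellow hand bar that works the gate: flat strip along the outside of the near wall, 26 mm wide, 270 mm long, from chute y = -225 to +45 mm. This point is at chute y = -90 mm. Closed: top face 136 mm above the bench at chute x = -76 mm, outer edge 8 mm higher than the inner. At the stop: level, 87 mm above the bench at chute x = -90 mm. Takes 4 N (top) to 7 N (stop).
- wall_top (a point): Middle of the top edge of the near wall, beside the loading half (chute x = -54 mm, y = -125 mm, 106 mm above the bench). A hand reaching down astride this wall has one fingertip on the hand bar outside it and the other in the channel behind the rack.
- cup0: Loose spun brass cup, 39 mm across the rim, 36 mm high, upside down over a post of the rack. Origin: centre of its rim, resting 8 mm above the rack's underside; z up.
- cup1: Loose spun brass cup, 39 mm across the rim, 36 mm high, upside down over a post of the rack. Origin: centre of its rim, resting 8 mm above the rack's underside; z up.
- cup2: Loose spun brass cup, 39 mm across the rim, 36 mm high, upside down over a post of the rack. Origin: centre of its rim, resting 8 mm above the rack's underside; z up.
- cup3: Loose spun brass cup, 39 mm across the rim, 36 mm high, upside down over a post of the rack. Origin: centre of its rim, resting 8 mm above the rack's underside; z up.
- brass_bowls: loose stack of nested spun brass bowls, 120 mm across, 46 mm high, on the bench to the right of the chute's loading end. Origin: centre of its underside.
- steel_bowls: loose stack of nested spun steel bowls, 144 mm across, 52 mm high, on the bench to the right. Origin: centre of its underside.
- spare_cup: one loose spun brass cup standing upright on the bench on the robot's side of the chute, 39 mm across, 36 mm high. Origin: centre of its underside.
- former: turned light-wood spinning former, 60 mm across, 62 mm high, on the bench on the robot's side of the chute. Origin: centre of its underside.
- oil_can: small green oil can with a brass spout, 54 mm across, 102 mm high, on the bench on the robot's side. Origin: centre of its underside.
- spanner: steel spanner 150 mm long lying on the bench on the robot's side of the chute. Origin: middle of its underside.
- blanks: three stacked brass disc blanks, 90 mm across, 12 mm high, far side of the chute. Origin: centre of its underside.
There are look-alikes about, which are no part of the job. Leave any purple look-alike of the cup2 alone.

How it is judged:
By the outcome, as a careful person would: the job done as asked, in the order asked, and still so for the second after the job is handed in, with the robot touching nothing.
It also fails if it takes over 38 s, if anything falls off the work surface, if the arm or the gripper's body presses on something with over 40 N, if the wrist force passes 120 N, or if a joint passes its speed limit or range.

## Working session

There is one attempt and no reset: what is moved stays moved. The work goes in short steps, Python scripts to look and compute and a shell command to move; the robot and the scene stay as the last step left them, time stands still between calls to the robot, and variables do not carry over. Pictures are saved under pics/ and viewed, and the job is handed in when it is done.

```bash
mkdir -p pics; ls; python3 - <<'E'
from rig import bot
import cv2,numpy as np
s=bot.observe()
for k in s: print(k,np.round(s[k],3).tolist())
for n in ["scene","top","wrist"]:
    f=bot.grab_frame(n)
    cv2.imwrite(f"pics/{n}0.png",f["image"][:,:,::-1])
    print(n,f["fx"],f["fy"],f["cx"],f["cy"],np.round(f.get("pose",f.get("tool_from_camera")),4).tolist(),[k for k in f])
print(bot.observe()["clock"])
E
```

```text
pics
clock 0.0
joint_positions [-1.208, 0.3, 1.522, -0.0, 1.321, -0.067]
joint_velocities [0.002, -0.002, -0.0, -0.001, 0.0, -0.0]
joint_efforts [-0.001, -53.18, -35.274, 0.071, 0.024, -0.0]
position [229.074, -499.728, 204.879]
ee_rot [[-0.0, 0.417, -0.909], [0.001, -0.909, -0.417], [-1.0, -0.001, -0.0]]
wrist_force [0.685, 0.357, -0.118]
ft_torque [0.003, -0.068, 0.049]
opening 94.028
scene 466.6496581861609 466.6496581861609 315.43400646361835 198.33531694975818 [[0.7899, -0.4468, 0.42, 1004.8981], [0.6131, 0.586, -0.5298, -646.8379], [-0.0094, 0.676, 0.7368, 862.0793], [0.0, 0.0, 0.0, 1.0]] ['image', 'fx', 'fy', 'cx', 'cy', 'pose']
top 369.73591786277194 369.73591786277194 316.5232803712402 201.48554910718215 [[0.0122, 0.9854, -0.17, 409.8373], [-0.9999, 0.0123, -0.0004, -101.0086], [0.0017, 0.17, 0.9855, 1127.9549], [0.0, 0.0, 0.0, 1.0]] ['image', 'fx', 'fy', 'cx', 'cy', 'pose']
wrist 279.6252012631143 279.6252012631143 320.96564729064914 203.81668495719322 [[-0.0001, 0.2477, -0.9688, -178.9342], [1.0, 0.0013, 0.0002, -0.4996], [0.0013, -0.9688, -0.2477, -72.8273], [0.0, 0.0, 0.0, 1.0]] ['image', 'fx', 'fy', 'cx', 'cy', 'tool_from_camera']
0.15
```

View pics/scene0.png

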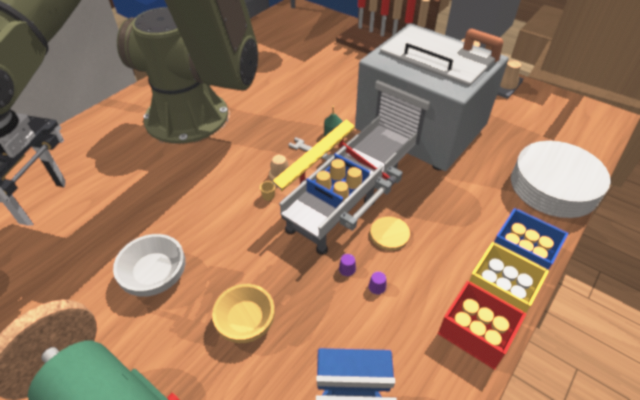

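View pics/top0.png

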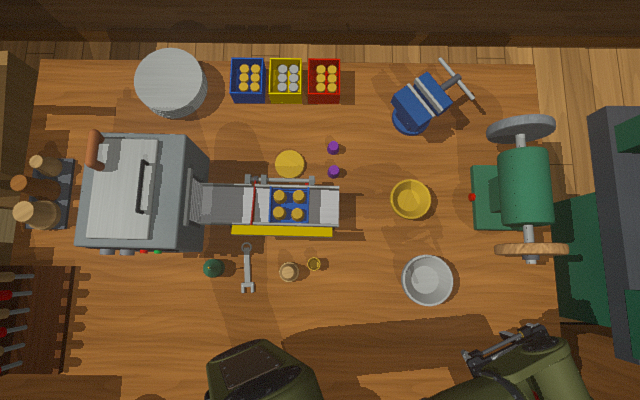

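View pics/wrist0.png

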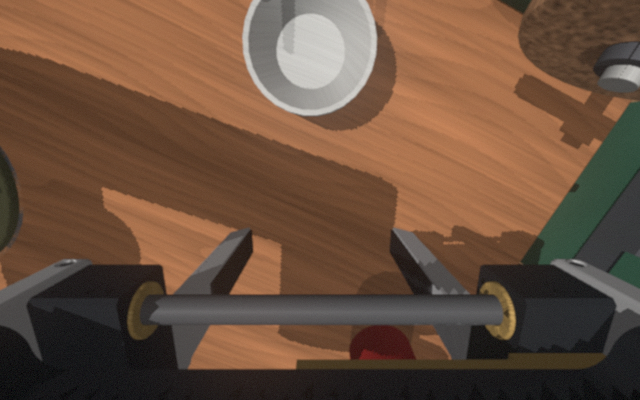

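The top view shows the chute running left at about (190–340, 185–235). The rack with cups is at (290,205), the red gate at (254,204), and the yellow bar from (232,230) to (332,232). The possible mix-ups are:
- **Rack:** blue bin of cups at top (248,80).
- **Bar:** yellow bin (285,80).
- **Gate:** red bin (324,80).
- **Cups:** purple cups (333,148) and (333,172), and the spare cup (314,264).

By the description, I choose the rack inside the chute. Next is a close crop to check that choice.

```bash
python3 - <<'E'
import cv2
t=cv2.imread("pics/top0.png");s=cv2.imread("pics/scene0.png")
cv2.imwrite("pics/topc.png",cv2.resize(t[165:245,180:350],None,fx=4.7,fy=4.7,interpolation=cv2.INTER_CUBIC))
cv2.imwrite("pics/scc.png",cv2.resize(s[100:260,250:450],None,fx=3.7,fy=3.7,interpolation=cv2.INTER_CUBIC))
E
```

```text
(no output)
```

View pics/topc.png

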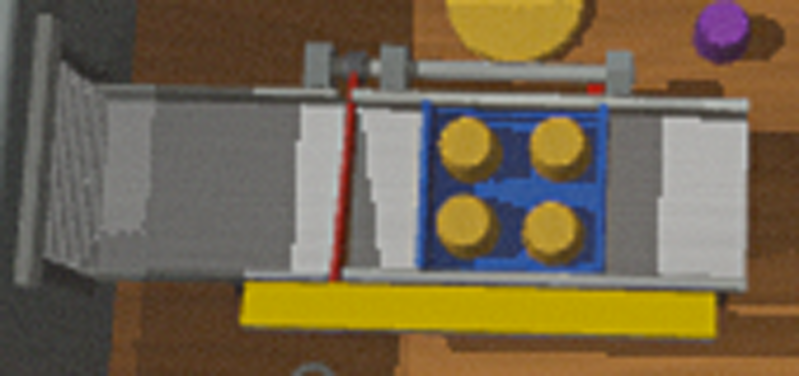

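View pics/scc.png

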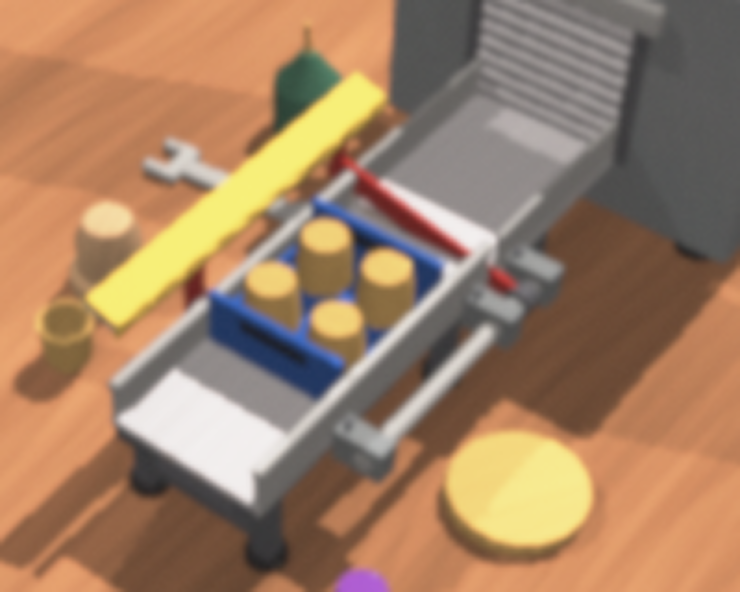

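The crop confirms the choice: the blue rack with four cups is in the chute behind the red gate, and the yellow bar lies along the near wall. Now I'll measure it.

```bash
cat > h.py <<'E'
import cv2,numpy as np
from rig import bot
C={"scene":(466.65,315.434,198.335,np.array([[0.7899,-0.4468,0.42,1004.8981],[0.6131,0.586,-0.5298,-646.8379],[-0.0094,0.676,0.7368,862.0793],[0,0,0,1]])),
"top":(369.736,316.523,201.4855,np.array([[0.0122,0.9854,-0.17,409.8373],[-0.9999,0.0123,-0.0004,-101.0086],[0.0017,0.17,0.9855,1127.9549],[0,0,0,1]]))}
def ray(n,u,v):
    f,cx,cy,P=C[n]; d=P[:3,:3]@np.array([(u-cx)/f,-(v-cy)/f,-1.]); return P[:3,3],d/np.linalg.norm(d)
def onz(n,u,v,z):
    o,d=ray(n,u,v); return o+d*(z-o[2])/d[2]
def proj(n,p):
    f,cx,cy,P=C[n]; q=P[:3,:3].T@(np.asarray(p)-P[:3,3]); return np.array([cx+f*q[0]/-q[2],cy-f*q[1]/-q[2]])
def tri(a,b):
    A=np.zeros((3,3));B=np.zeros(3);L=[ray("top",*a),ray("scene",*b)]
    for o,d in L:
        M=np.eye(3)-np.outer(d,d);A+=M;B+=M@o
    p=np.linalg.solve(A,B); return p,[np.linalg.norm((np.eye(3)-np.outer(d,d))@(p-o)) for o,d in L]
def mask(img,lo,hi,roi):
    h=cv2.cvtColor(img,cv2.COLOR_BGR2HSV);m=cv2.inRange(h,lo,hi);z=np.zeros_like(m);x0,y0,x1,y1=roi;z[y0:y1,x0:x1]=m[y0:y1,x0:x1]
    n,l,s,_=cv2.connectedComponentsWithStats(z);k=1+np.argmax(s[1:,4]);return (l==k).astype(np.uint8)
def quad(m):
    c=max(cv2.findContours(m,cv2.RETR_EXTERNAL,cv2.CHAIN_APPROX_NONE)[0],key=cv2.contourArea)
    return cv2.boxPoints(cv2.minAreaRect(c)),c
E
python3 - <<'E'
from h import *
t=cv2.imread("pics/top0.png");s=cv2.imread("pics/scene0.png")
my=mask(t,(22,150,100),(34,255,255),(220,215,350,250)); q,c=quad(my); print("top bar",my.sum(),q.tolist())
ms=mask(s,(22,120,120),(34,255,255),(265,115,365,195)); qs,cs=quad(ms); print("scene bar",ms.sum(),qs.tolist())
for u in q: print(np.round(onz("top",*u,136),1))
mb=mask(t,(105,120,50),(125,255,255),(260,180,320,230)); qb,cb=quad(mb); print("rack",mb.sum(),qb.tolist())
for u in qb: print(np.round(onz("top",*u,117),1))
mr=mask(t,(0,150,80),(8,255,255),(240,175,262,235)); qr,_=quad(mr); print("gate",mr.sum(),qr.tolist(), np.where(mr)[0].min(),np.where(mr)[0].max())
E
```

```text
top bar 995 [[230.84080505371094, 233.96910095214844], [231.10374450683594, 224.1094512939453], [332.218505859375, 226.8058319091797], [331.95556640625, 236.6654815673828]]
scene bar 1132 [[272.8705749511719, 179.68235778808594], [345.9999694824219, 116.99998474121094], [354.2588195800781, 126.63526916503906], [281.1294250488281, 189.31764221191406]]
[489.7 128.  136. ]
[516.3 128.6 136. ]
[ 512.3 -143.7  136. ]
[ 485.8 -143.1  136. ]
rack 545 [[269.0, 187.0], [308.0, 187.0], [308.0, 222.0], [269.0, 222.0]]
[623.6  32.6 117. ]
[625.  -76.3 117. ]
[526.7 -77.9 117. ]
[525.4  29.3 117. ]
gate 51 [[249.99996948242188, 224.0], [254.01153564453125, 186.89312744140625], [255.45413208007812, 187.049072265625], [251.44256591796875, 224.15594482421875]] 187 224
```

```bash
python3 - <<'E'
from h import *
t=cv2.imread("pics/top0.png");s=cv2.imread("pics/scene0.png")
my=mask(t,(22,150,100),(34,255,255),(220,215,350,250)); 
# gate line points
print("blade near",onz("top",250.7,224,103),"far",onz("top",254.7,187,79.5))
# tri bar ends: mid of end edges
e=[((231,229.0),(350.1,121.8)),((332.1,231.7),(277,184.5))]
for a,b in e:
    p,r=tri(a,b);print("bar end",np.round(p,1),np.round(r,1))
def draw(O,yaw,tag,rear):
    Y=np.array([-np.sin(yaw),np.cos(yaw),0]);X=np.array([np.cos(yaw),np.sin(yaw),0])
    W=lambda x,y,z:np.array([*O,0])+x*X+y*Y+np.array([0,0,z])
    for n,im,(x0,y0,x1,y1),k in (("top",t,(180,165,350,245),4.7),("scene",s,(250,100,450,260),3.7)):
        c=cv2.resize(im[y0:y1,x0:x1],None,fx=k,fy=k,interpolation=cv2.INTER_CUBIC)
        for p in [(-54,-245,106),(54,-245,106),(-54,0,106),(54,0,106),(-47,0,103),(-54,150,106),(54,150,106),(-52,-245,75),(52,-245,75),(-64,45,132),(-88,45,140),(-64,-225,132),(-88,-225,140),(-50,rear,117),(50,rear,117)]:
            q=(proj(n,W(*p))-[x0,y0]+.5)*k; cv2.circle(c,tuple(np.int32(q)),3,(255,0,255),1)
        cv2.imwrite(f"pics/{tag}_{n}.png",c)
draw((578.3,81.4),-0.0145,"d1",-158)
E
```

```text
blade near [520.77831526  81.78806461 103.        ] far [631.03006741  78.96620892  79.5       ]
bar end [503.1 127.8 138.8] [0.4 0.4]
bar end [ 499.3 -143.3  135.9] [0.2 0.2]
```

View pics/d1_top.png

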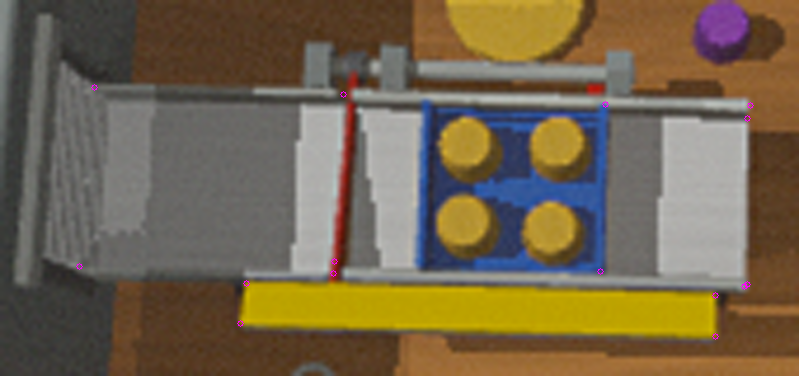

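View pics/d1_scene.png

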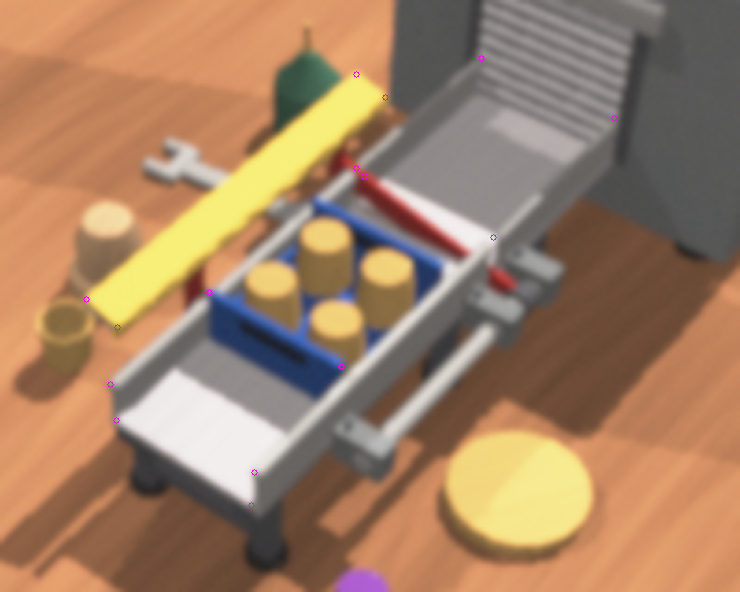

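Both views agree with the given sizes. The chute origin is about (578, 81) with yaw about -0.8°, and the rack's rear face is at chute y ≈ -158. I'll move above the wall behind the rack, tips at z ≈ 170, and close the jaws to about 78 mm.

```bash
python3 -m jog '[{"translation":[0,-0.025,-0.05],"rotation":[-0.08,0,0]},{"translation":[0,-0.05,-0.1],"rotation":[-0.16,0,0]},{"translation":[0,-0.075,-0.15],"rotation":[-0.25,0,0]},{"translation":[0,-0.1,-0.2],"rotation":[-0.33,0,0]},{"translation":[0,-0.125,-0.25],"rotation":[-0.42,0,0]},{"translation":[0,-0.15,-0.3],"rotation":[-0.5,0,0]},{"translation":[0,-0.18,-0.35],"rotation":[-0.6,0,0]},{"translation":[0,-0.21,-0.4],"rotation":[-0.7,0,0]},{"translation":[0,-0.24,-0.45],"rotation":[-0.8,0,0]},{"translation":[0,-0.265,-0.5],"rotation":[-0.9,0,0]},{"translation":[0,-0.285,-0.55],"rotation":[-0.95,0,0]},{"translation":[0,-0.308,-0.595],"rotation":[-1,0,0]}]' 43; python3 - <<'E'
from h import *
s=bot.observe()
for k in ("clock","position","ee_rot","wrist_force","opening"): print(k,np.round(s[k],3).tolist())
E
```

```text
clock: 1.35
position: [539.6, -102.4, 205.3]
ee_rot: [[-0.0, 0.996, -0.091], [0.0, -0.091, -0.996], [-1.0, -0.0, -0.0]]
wrist_force: [-0.7, -0.9, 0.2]
opening: 78.5
clock 1.35
position [539.563, -102.443, 205.26]
ee_rot [[-0.0, 0.996, -0.091], [0.0, -0.091, -0.996], [-1.0, -0.0, -0.0]]
wrist_force [-0.659, -0.912, 0.23]
opening 78.457
```

```bash
python3 -m jog '[{"translation":[0.025,0,0],"rotation":[-0.073,0,0]},{"translation":[0.05,0,0],"rotation":[-0.073,0,0]},{"translation":[0.053,0,0],"rotation":[-0.073,0,0]},{"translation":[0.053,0,0],"rotation":[-0.073,0,0]}]'; python3 - <<'E'
from h import *
s=bot.observe()
for k in ("clock","position","ee_rot","wrist_force","opening"): print(k,np.round(s[k],4).tolist())
for n in ("scene","top","wrist"):
    f=bot.grab_frame(n);cv2.imwrite(f"pics/{n}1.png",f["image"][:,:,::-1])
s=cv2.imread("pics/scene1.png");cv2.imwrite("pics/scc1.png",cv2.resize(s[60:280,200:460],None,fx=2.7,fy=2.7,interpolation=cv2.INTER_CUBIC))
E
```

```text
clock: 1.75
position: [538.5, -104.1, 165.7]
ee_rot: [[-0.001, 1.0, -0.018], [0.0, -0.018, -1.0], [-1.0, -0.001, -0.0]]
wrist_force: [0.7, -1.1, 0.1]
opening: 77.9
clock 1.75
position [538.4533, -104.1337, 165.7023]
ee_rot [[-0.0007, 0.9998, -0.0179], [0.0002, -0.0179, -0.9998], [-1.0, -0.0007, -0.0002]]
wrist_force [0.6652, -1.0855, 0.0966]
opening 77.8677
```

View pics/scc1.png

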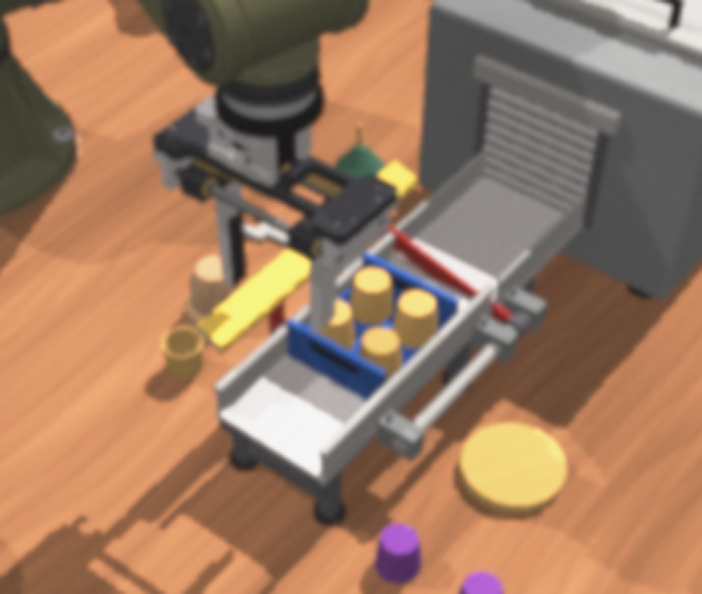

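View pics/wrist1.png

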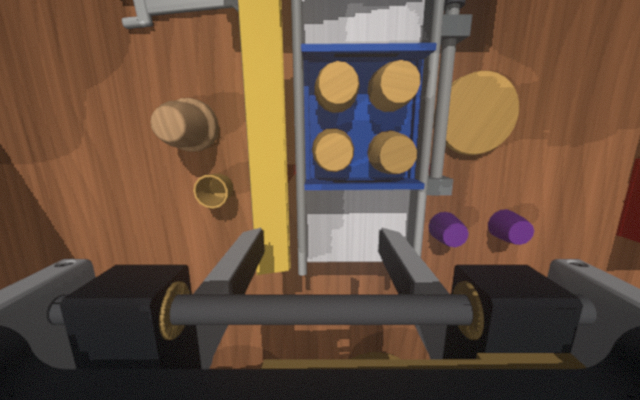

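The wrist view shows the bar end at (259–290, 271), the near wall end at (303,275), and the rack's rear plate top at row 185 between columns 305 and 423. I'll check these against my chute frame.

```bash
python3 - <<'E'
from h import *
T=np.array([[-0.0001,0.2477,-0.9688,-178.9342],[1,0.0013,0.0002,-0.4996],[0.0013,-0.9688,-0.2477,-72.8273],[0,0,0,1]])
W=np.eye(4);W[:3,:3]=[[-0.0007,0.9998,-0.0179],[0.0002,-0.0179,-0.9998],[-1,-0.0007,-0.0002]];W[:3,3]=[538.45,-104.13,165.7]
C["wrist"]=(279.625,320.966,203.817,W@T)
yaw=-0.0145;O=np.array([578.3,81.4]);X=np.array([np.cos(yaw),np.sin(yaw)]);Y=np.array([-np.sin(yaw),np.cos(yaw)])
def ch(p): d=p[:2]-O; return np.round([d@X,d@Y],1)
img=cv2.imread("pics/wrist1.png")
# yellow and blue edges on rows
h=cv2.cvtColor(img,cv2.COLOR_BGR2HSV)
for v in (20,100,180,260):
    r=h[v,235:300]; k=np.where((r[:,0]>=20)&(r[:,0]<=34)&(r[:,1]>130))[0]+235
    print("bar row",v,k.min(),k.max(),"outer",ch(onz("wrist",k.min()-.5,v,140)),"inner",ch(onz("wrist",k.max()+.5,v,132)))
k=np.where(cv2.inRange(h,(100,110,40),(128,255,255))[:,310:415].sum(1)>255*60)[0]; print("blue rows",k.min(),k.max())
for u,v,z,n in ((305,k.max()+.5,117,"rear top L"),(423,k.max()+.5,117,"rear top R"),(303,275,106,"wall end"),(300,43,117,"front L"),(435,43,117,"front R"),(300,275,106,"wall out"),(307,275,106,"wall in"),(300,100,106,"wall100"),(360,262,75,"floor end")): print(n,ch(onz("wrist",u,v,z)))
for p in ((-84,-185),): pass
print("tcp",ch(np.array([538.45,-104.13])))
cv2.imwrite("pics/wc.png",cv2.resize(img[150:290,190:450],None,fx=3,fy=3,interpolation=cv2.INTER_CUBIC))
E
```

```text
bar row 20 239 281 outer [-90.4 -42.6] inner [-63.6 -40. ]
bar row 100 245 284 outer [-90.1 -91.4] inner [-63.4 -90.7]
bar row 180 250 286 outer [ -90.4 -147.2] inner [ -64.  -148.6]
bar row 260 259 289 outer [ -87.6 -211.5] inner [ -63.9 -215.5]
blue rows 44 188
rear top L [ -50.9 -158.3]
rear top R [  46.9 -158.7]
wall end [ -55.  -243.4]
front L [-52.5 -49.8]
front R [ 46.4 -50.3]
wall out [ -57.8 -243.4]
wall in [ -51.2 -243.4]
wall100 [-54.2 -88. ]
floor end [   3.  -245.5]
tcp [ -37.2 -186.1]
```

View pics/wc.png

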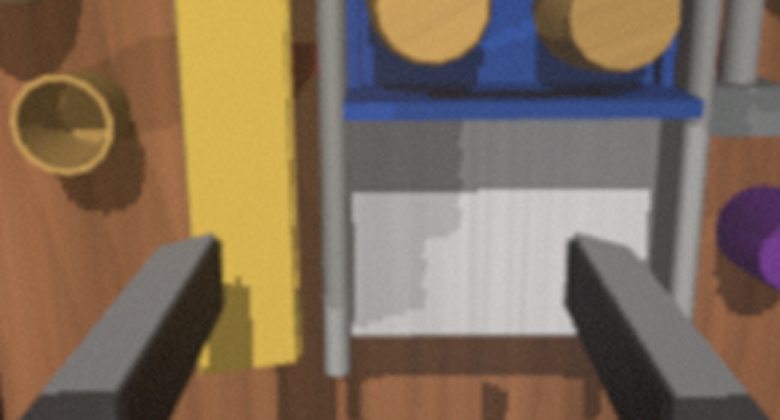

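The wrist view agrees with my frame within 1–2 mm, and the rack's rear face is at y ≈ -158.5. Both fingertips are lined up, one over the bar and one in the channel. I'll press the bar down gradually, drifting outward with its arc, to z ≈ 89.

```bash
python3 -m jog '[{"translation":[0.015,0,0],"rotation":[0,0,0]},{"translation":[0.028,0,0],"rotation":[0,0,0]},{"translation":[0.036,0,0],"rotation":[0,0,0]},{"translation":[0.044,-0.001,0],"rotation":[0,0,0]},{"translation":[0.052,-0.002,0],"rotation":[0,0,0]},{"translation":[0.06,-0.003,0],"rotation":[0,0,0]},{"translation":[0.068,-0.004,0],"rotation":[0,0,0]},{"translation":[0.076,-0.005,0],"rotation":[0,0,0]},{"translation":[0.084,-0.006,0],"rotation":[0,0,0]},{"translation":[0.092,-0.007,0],"rotation":[0,0,0]},{"translation":[0.098,-0.008,0],"rotation":[0,0,0]},{"translation":[0.102,-0.008,0],"rotation":[0,0,0]}]'; python3 - <<'E'
from h import *
s=bot.observe()
for k in ("clock","position","wrist_force","opening"): print(k,np.round(s[k],2).tolist())
for n in ("scene","wrist"):
    f=bot.grab_frame(n);cv2.imwrite(f"pics/{n}2.png",f["image"][:,:,::-1])
print(np.round(bot.observe()["wrist_force"],1),np.round(bot.observe()["position"],1))
s=cv2.imread("pics/scene2.png");cv2.imwrite("pics/scc2.png",cv2.resize(s[60:280,200:460],None,fx=2.7,fy=2.7,interpolation=cv2.INTER_CUBIC))
E
```

```text
clock: 3.1
position: [531.9, -104.0, 88.8]
ee_rot: [[-0.002, 1.0, -0.017], [0.0, -0.017, -1.0], [-1.0, -0.002, -0.0]]
wrist_force: [-5.1, 0.1, 7.7]
opening: 78.2
clock 3.1
position [531.92, -103.95, 88.84]
wrist_force [-5.08, 0.11, 7.68]
opening 78.23
[-5.   0.3  6.6] [ 531.9 -103.9   88.8]
```

View pics/scc2.png

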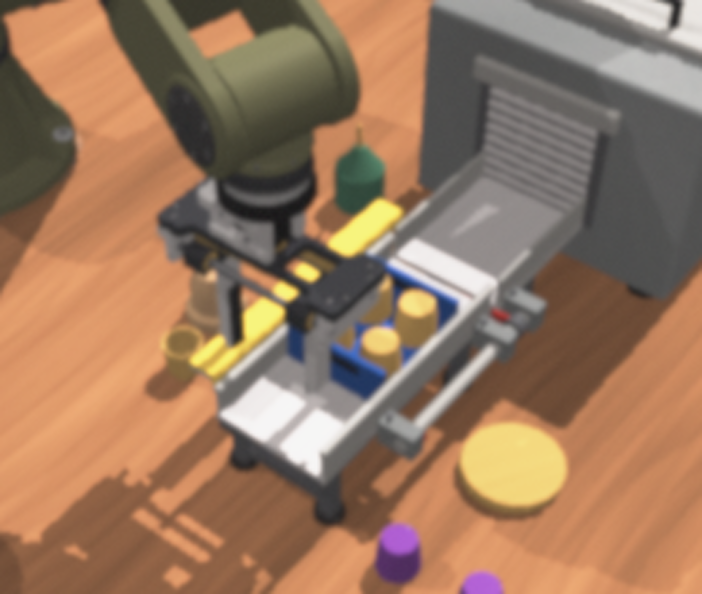

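View pics/wrist2.png

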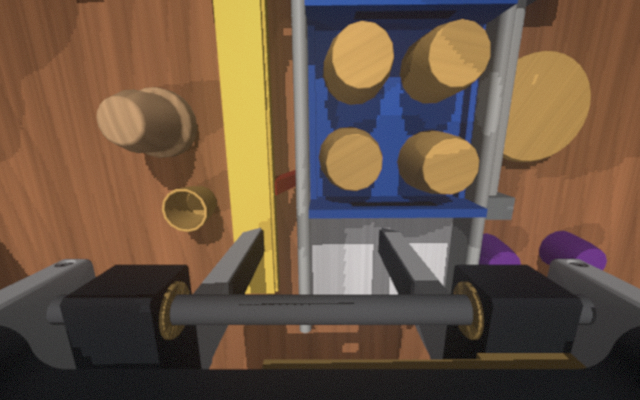

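The gate blade is gone from the channel, the bar is down to z ≈ 89, and the press force is 7.7 N. Now a gentle approach to the rack, holding the bar down.

```bash
python3 -m jog '[{"translation":[0,0,-0.007],"rotation":[0,0,0]},{"translation":[0,0,-0.014],"rotation":[0,0,0]},{"translation":[0,0,-0.019],"rotation":[0,0,0]},{"translation":[0,0,-0.023],"rotation":[0,0,0]},{"translation":[0,0,-0.026],"rotation":[0,0,0]},{"translation":[0,0,-0.029],"rotation":[0,0,0]},{"translation":[0,0,-0.033],"rotation":[0,0,0]},{"translation":[0,0,-0.037],"rotation":[0,0,0]},{"translation":[0,0,-0.042],"rotation":[0,0,0]},{"translation":[0,0,-0.047],"rotation":[0,0,0]},{"translation":[0,0,-0.053],"rotation":[0,0,0]},{"translation":[0,0,-0.06],"rotation":[0,0,0]}]'; python3 - <<'E'
from h import *
s=bot.observe()
for k in ("clock","position","wrist_force","opening"): print(k,np.round(s[k],2).tolist())
for n in ("scene","wrist"):
    f=bot.grab_frame(n);cv2.imwrite(f"pics/{n}3.png",f["image"][:,:,::-1])
print(np.round(bot.observe()["wrist_force"],1),np.round(bot.observe()["position"],1))
s=cv2.imread("pics/scene3.png");cv2.imwrite("pics/scc3.png",cv2.resize(s[60:280,200:460],None,fx=2.7,fy=2.7,interpolation=cv2.INTER_CUBIC))
E
```

```text
clock: 4.4
position: [533.9, -60.2, 89.7]
ee_rot: [[0.002, 1.0, -0.018], [-0.002, -0.018, -1.0], [-1.0, 0.002, 0.002]]
wrist_force: [0.9, -9.6, 5.1]
opening: 77.6
clock 4.4
position [533.92, -60.2, 89.71]
wrist_force [0.95, -9.59, 5.07]
opening 77.61
[ 0.1 -3.9  5.5] [533.9 -59.5  89.7]
```

View pics/scc3.png

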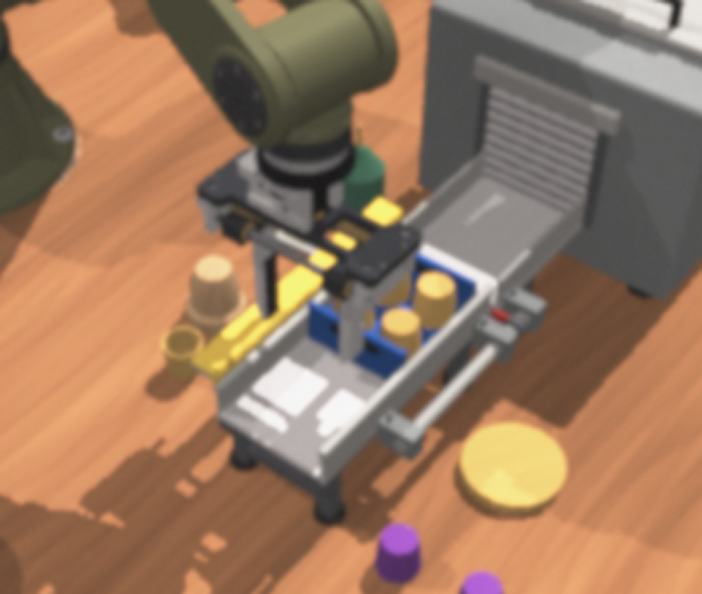

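View pics/wrist3.png

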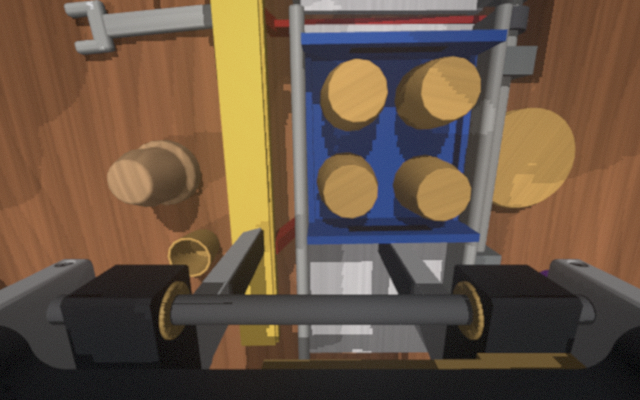

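The rack is moving at about 4–10 N, the cups are seated, and the blade is flush in its slot at row 20. I'll keep pushing with slightly more press.

```bash
python3 -m jog '[{"translation":[0.001,0,-0.006],"rotation":[0,0,0]},{"translation":[0.002,0,-0.013],"rotation":[0,0,0]},{"translation":[0.002,0,-0.02],"rotation":[0,0,0]},{"translation":[0.002,0,-0.028],"rotation":[0,0,0]},{"translation":[0.002,0,-0.036],"rotation":[0,0,0]},{"translation":[0.002,0,-0.044],"rotation":[0,0,0]},{"translation":[0.002,0,-0.052],"rotation":[0,0,0]},{"translation":[0.002,0,-0.06],"rotation":[0,0,0]},{"translation":[0.002,0,-0.068],"rotation":[0,0,0]},{"translation":[0.002,0,-0.076],"rotation":[0,0,0]},{"translation":[0.002,0,-0.083],"rotation":[0,0,0]},{"translation":[0.002,0,-0.09],"rotation":[0,0,0]}]'; python3 - <<'E'
from h import *
f=bot.grab_frame("wrist");cv2.imwrite(f"pics/wrist4.png",f["image"][:,:,::-1])
print(np.round(bot.observe()["wrist_force"],1),np.round(bot.observe()["position"],1))
E
```

```text
clock: 5.7
position: [536.1, 6.7, 89.4]
ee_rot: [[0.005, 1.0, -0.018], [-0.003, -0.018, -1.0], [-1.0, 0.005, 0.003]]
wrist_force: [0.7, -15.2, 14.0]
opening: 78.5
[  1.1 -12.8  12.1] [536.1   7.5  89.3]
```

View pics/wrist4.png

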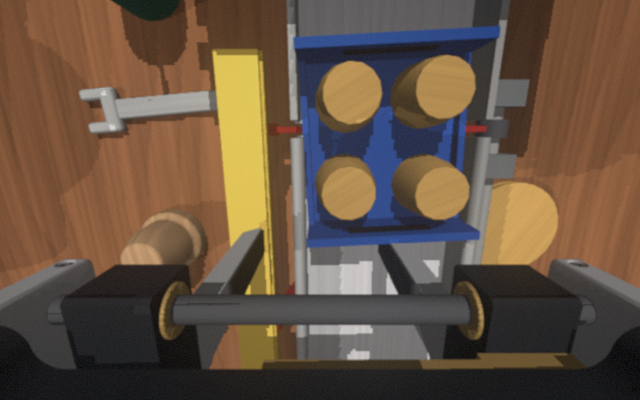

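The front of the rack is past the gate and the cups are seated. Forces are up a bit: 13 N pushing and 12 N pressing, with the bar at its stop. I'll ease the press by about 1 mm and carry on.

```bash
python3 -m jog '[{"translation":[-0.001,0,-0.005],"rotation":[0,0,0]},{"translation":[-0.0015,0,-0.011],"rotation":[0,0,0]},{"translation":[-0.0015,0,-0.018],"rotation":[0,0,0]},{"translation":[-0.0015,0,-0.025],"rotation":[0,0,0]},{"translation":[-0.0015,0,-0.032],"rotation":[0,0,0]},{"translation":[-0.0015,0,-0.039],"rotation":[0,0,0]},{"translation":[-0.0015,0,-0.046],"rotation":[0,0,0]},{"translation":[-0.0015,0,-0.053],"rotation":[0,0,0]},{"translation":[-0.0015,0,-0.06],"rotation":[0,0,0]},{"translation":[-0.0015,0,-0.066],"rotation":[0,0,0]},{"translation":[-0.0015,0,-0.072],"rotation":[0,0,0]},{"translation":[-0.0015,0,-0.077],"rotation":[0,0,0]}]'; python3 - <<'E'
from h import *
for n in ("scene","wrist"):
    f=bot.grab_frame(n);cv2.imwrite(f"pics/{n}5.png",f["image"][:,:,::-1])
print(np.round(bot.observe()["wrist_force"],1),np.round(bot.observe()["position"],1))
s=cv2.imread("pics/scene5.png");cv2.imwrite("pics/scc5.png",cv2.resize(s[60:280,200:460],None,fx=2.7,fy=2.7,interpolation=cv2.INTER_CUBIC))
E
```

```text
clock: 6.95
position: [536.2, 65.1, 89.5]
ee_rot: [[0.002, 1.0, -0.018], [-0.002, -0.018, -1.0], [-1.0, 0.002, 0.002]]
wrist_force: [0.4, -11.0, 6.7]
opening: 78.3
[ 0.9 -6.7  7. ] [536.2  65.6  89.4]
```

View pics/scc5.png

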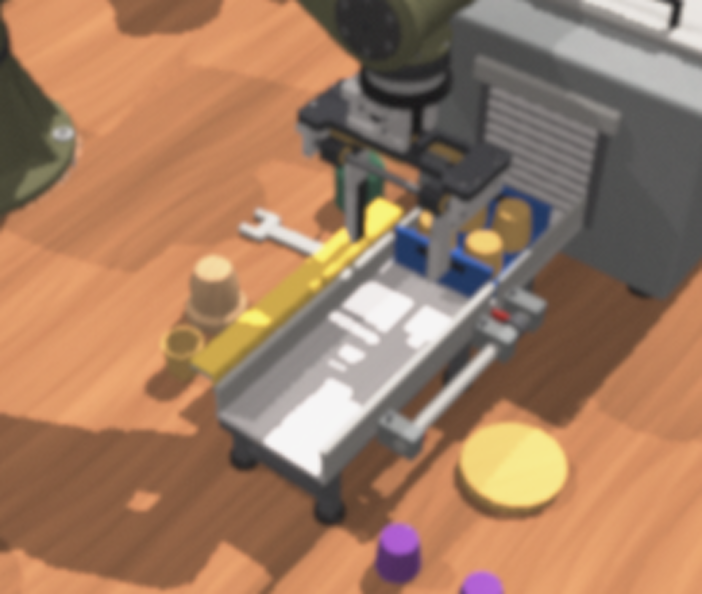

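View pics/wrist5.png

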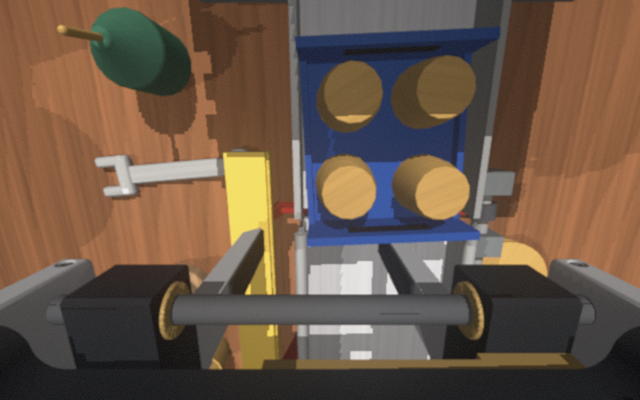

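The rear face is now about 8 mm short of the gate line. A last slow 23 mm brings it to about +15.

```bash
python3 -m jog '[{"translation":[0,0,-0.005],"rotation":[0,0,0]},{"translation":[0,0,-0.01],"rotation":[0,0,0]},{"translation":[0,0,-0.015],"rotation":[0,0,0]},{"translation":[0,0,-0.02],"rotation":[0,0,0]},{"translation":[0,0,-0.024],"rotation":[0,0,0]},{"translation":[0,0,-0.028],"rotation":[0,0,0]},{"translation":[0,0,-0.03],"rotation":[0,0,0]},{"translation":[0,0,-0.031],"rotation":[0,0,0]},{"translation":[0,0,-0.031],"rotation":[0,0,0]}]'; python3 - <<'E'
from h import *
f=bot.grab_frame("wrist");cv2.imwrite(f"pics/wrist6.png",f["image"][:,:,::-1])
print(np.round(bot.observe()["wrist_force"],1),np.round(bot.observe()["position"],1))
E
```

```text
clock: 7.95
position: [536.5, 88.4, 89.3]
ee_rot: [[0.001, 1.0, -0.018], [-0.002, -0.018, -1.0], [-1.0, 0.001, 0.002]]
wrist_force: [0.8, -9.8, 5.5]
opening: 77.9
[ 0.1 -8.6  6.3] [536.5  88.4  89.3]
```

View pics/wrist6.png

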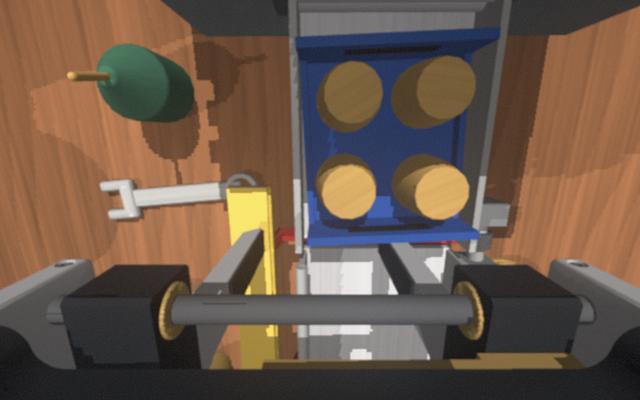

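```bash
python3 - <<'E'
from h import *
T=np.array([[-0.0001,0.2477,-0.9688,-178.9342],[1,0.0013,0.0002,-0.4996],[0.0013,-0.9688,-0.2477,-72.8273],[0,0,0,1]])
s=bot.observe();W=np.eye(4);W[:3,:3]=s["ee_rot"];W[:3,3]=s["position"];C["wrist"]=(279.625,320.966,203.817,W@T)
yaw=-0.0145;O=np.array([578.3,81.4]);X=np.array([np.cos(yaw),np.sin(yaw)]);Y=np.array([-np.sin(yaw),np.cos(yaw)])
ch=lambda p:np.round([(p[:2]-O)@X,(p[:2]-O)@Y],1)
for u,v,z,n in ((310,243,117,"rear topL"),(475,239,117,"rear topR"),(290,237,80,"blade near at wall"),(440,242,75,"blade in slot"),(300,36,117,"front L"),(495,31,117,"front R"),(390,3,75,"door?")): print(n,ch(onz("wrist",u,v,z)))
i=cv2.imread("pics/wrist6.png");cv2.imwrite("pics/wc6.png",cv2.resize(i[190:290,260:500],None,fx=3.3,fy=3.3,interpolation=cv2.INTER_CUBIC))
E
```

```text
rear topL [-48.8  17.3]
rear topR [46.5 19.2]
blade near at wall [-64.6   6.7]
blade in slot [45.6  0.2]
front L [-52.1 124.4]
front R [ 41.9 126.2]
door? [ -0.2 154.5]
```

View pics/wc6.png

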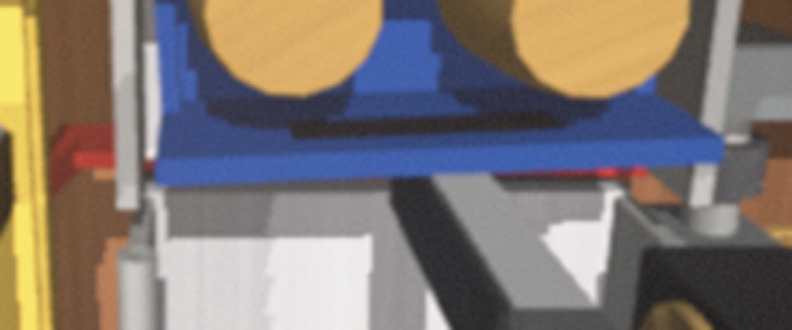

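The rear face is about 15–18 mm past the gate, the front is at about +125 (door at 150), and the cups are seated. I'll back the fingertip off 26 mm with the bar still held so the blade can rise freely, then lift.

```bash
python3 -m jog '[{"translation":[0,0,0.004],"rotation":[0,0,0]},{"translation":[0,0,0.01],"rotation":[0,0,0]},{"translation":[0,0,0.018],"rotation":[0,0,0]},{"translation":[0,0,0.026],"rotation":[0,0,0]},{"translation":[0,0,0.033],"rotation":[0,0,0]},{"translation":[0,0,0.035],"rotation":[0,0,0]},{"translation":[0,0,0.035],"rotation":[0,0,0]}]'; python3 - <<'E'
from h import *
for n in ("scene","wrist"):
    f=bot.grab_frame(n);cv2.imwrite(f"pics/{n}7.png",f["image"][:,:,::-1])
print(np.round(bot.observe()["wrist_force"],1),np.round(bot.observe()["position"],1))
E
```

```text
clock: 8.7
position: [535.9, 63.5, 89.2]
ee_rot: [[0.001, 1.0, -0.018], [0.001, -0.018, -1.0], [-1.0, 0.001, -0.001]]
wrist_force: [-0.9, 1.3, 6.1]
opening: 78.1
[0.3 1.2 6.5] [535.9  63.6  89.3]
```

View pics/wrist7.png

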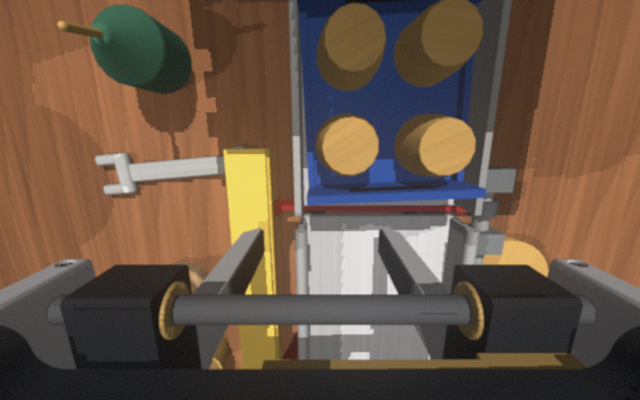

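The rack stayed put (rear plate at row 190), and the blade lies clear behind it in the slot at row 209. The finger is clear too, so I'll lift straight up, slowly at first.

```bash
python3 -m jog '[{"translation":[-0.006,0,0],"rotation":[0,0,0]},{"translation":[-0.014,0,0],"rotation":[0,0,0]},{"translation":[-0.022,0,0],"rotation":[0,0,0]},{"translation":[-0.031,0,0],"rotation":[0,0,0]},{"translation":[-0.04,0,0],"rotation":[0,0,0]},{"translation":[-0.05,0,0],"rotation":[0,0,0]},{"translation":[-0.06,0,0],"rotation":[0,0,0]},{"translation":[-0.07,0,0],"rotation":[0,0,0]},{"translation":[-0.08,0,0],"rotation":[0,0,0]},{"translation":[-0.1,0,0],"rotation":[0,0,0]},{"translation":[-0.13,0,0],"rotation":[0,0,0]},{"translation":[-0.16,0,0],"rotation":[0,0,0]}]'
python3 -m jog '[{"translation":[-0.04,0,0.05],"rotation":[0,0,0]},{"translation":[-0.06,-0.03,0.1],"rotation":[0,0,0]},{"translation":[-0.06,-0.06,0.15],"rotation":[0,0,0]},{"translation":[-0.06,-0.09,0.2],"rotation":[0,0,0]},{"translation":[-0.06,-0.12,0.25],"rotation":[0,0,0]},{"translation":[-0.06,-0.12,0.27],"rotation":[0,0,0]},{"translation":[-0.06,-0.12,0.27],"rotation":[0,0,0]}]'
python3 - <<'E'
from h import *
for n in ("scene","top"):
    f=bot.grab_frame(n);cv2.imwrite(f"pics/{n}8.png",f["image"][:,:,::-1])
t=cv2.imread("pics/top8.png");s=cv2.imread("pics/scene8.png")
cv2.imwrite("pics/topc8.png",cv2.resize(t[165:245,180:350],None,fx=4.7,fy=4.7,interpolation=cv2.INTER_CUBIC))
cv2.imwrite("pics/scc8.png",cv2.resize(s[60:280,200:460],None,fx=2.7,fy=2.7,interpolation=cv2.INTER_CUBIC))
print(np.round(bot.observe()["wrist_force"],1),np.round(bot.observe()["position"],1))
E
```

```text
clock: 10.0
position: [534.8, 63.3, 209.3]
ee_rot: [[-0.002, 1.0, -0.017], [-0.0, -0.017, -1.0], [-1.0, -0.002, 0.0]]
wrist_force: [-0.4, 0.9, -0.1]
opening: 78.0
clock: 10.7
position: [441.2, -138.9, 253.9]
ee_rot: [[-0.001, 1.0, -0.02], [0.0, -0.02, -1.0], [-1.0, -0.001, -0.0]]
wrist_force: [1.1, 0.4, 0.9]
opening: 78.1
[ 0.7 -0.  -0.2] [ 441.9 -137.2  253.7]
```

View pics/topc8.png

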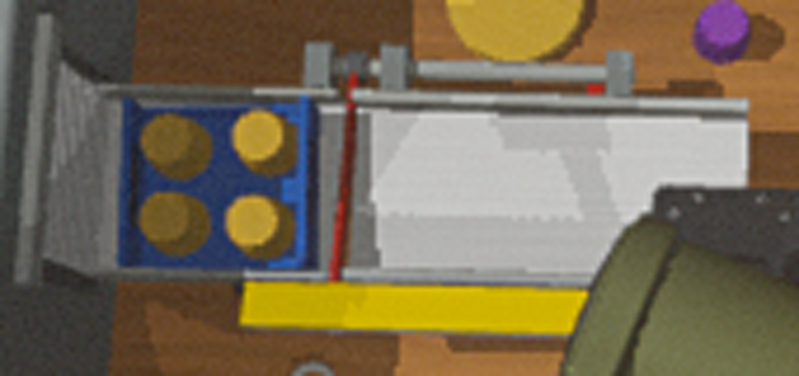

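View pics/scc8.png

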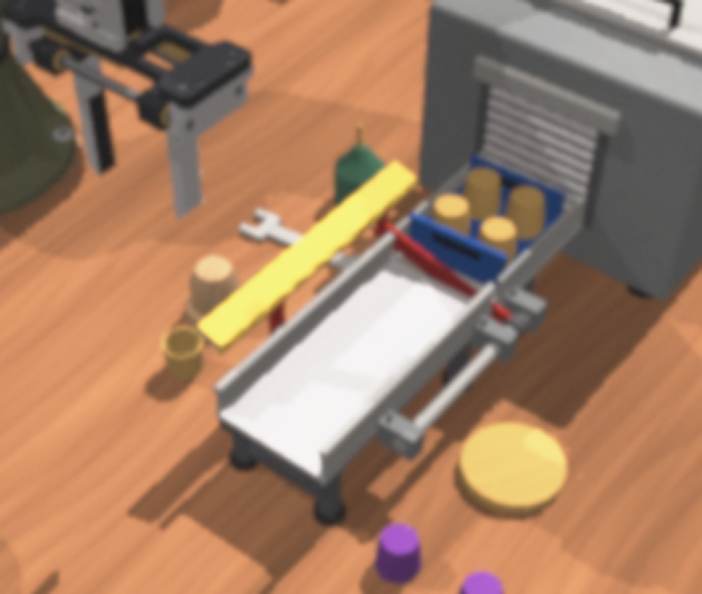

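View pics/top8.png

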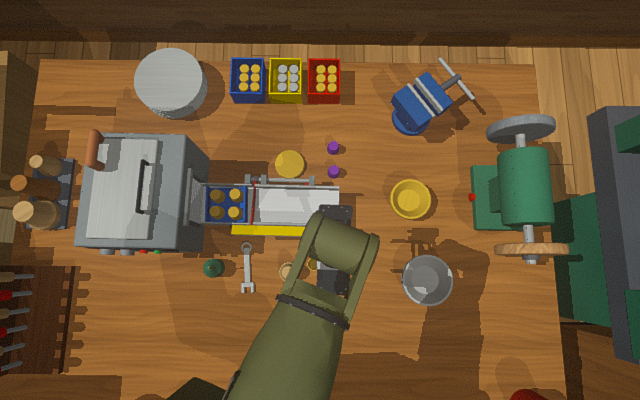

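The rack is past the gate with all four cups on it. The red blade stands closed behind it with a visible gap, the bar is back up, and the bench items have not moved. The robot is at rest and clear of everything, so I'm handing in.

```bash
python3 -m jog '[{"translation":[0,0,0],"rotation":[0,0,0]},{"translation":[0,0,0],"rotation":[0,0,0]},{"translation":[0,0,0],"rotation":[0,0,0]}]' | head -2; python3 - <<'E'
from rig import bot
print(bot.hand_in())
E
```

```text
clock: 11.1
position: [442.2, -137.0, 253.8]
the job is handed in; nothing more can be done
None
```

The rack is past the gate and the job is handed in at 11.1 s. One fingertip held the yellow bar down at about its stop while the other pushed the rack. I then backed that fingertip off with the bar still held, and lifted the hand away so the gate closed behind the rack.

- **Final position:** the last pictures show the rack's rear about 15–18 mm past the gate and its front about 25 mm short of the washer door. The red blade is fully up, and all four cups are on their posts.
- **Rest of the bench:** nothing else looks moved.
- **Forces:** the highest readings were about 15 N pushing and 14 N on the bar. That push is more than the "few newtons" expected. It fell to about 11 N after I eased the bar up by about 1 mm.
- **Disagreements:** the scene camera differed from the top and wrist views by about 2 mm. At the end, the wrist picture put the rack's rear 3–5 mm further on than the finger position did; both put it well past the gate.

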